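Clear away after pouring plates

TASK

Clear away after plate pouring: put the loose blue-capped bottle and the loose amber bottle each into the free bay of the carrier that already holds a bottle of its own kind, and put the three loose Petri dishes squarely on the stack of their own medium, the pink one on the pink stack and both cream ones, one on the other, on the cream stack. Set everything down upright, do not drop it, and leave the stacks standing where they are.

Things in the scene. Friction and masses are not known exactly. Their poses are not given: they have to be found in the camera images.
- blue_bottle: loose clear reagent bottle with a blue cap, standing on the bench: body 56 mm across and 90 mm high, cap 38 mm across above it, 105 mm in all, about 0.25 kg; origin at the centre of its underside, z up. Its yaw does not matter.
- amber_bottle: loose amber-brown reagent bottle with a black cap, standing on the bench: body 46 mm across and 73 mm high, cap 33 mm across above it, 85 mm in all, about 0.12 kg; origin at the centre of its underside, z up. Its yaw does not matter.
- pink_dish: loose Petri dish with pink medium, lying alone on the bench: 59 mm across and 15 mm high, lid on, about 25 g, flat; origin at the centre of its underside, z up. Its yaw does not matter.
- cream_dish_1: one of the two loose Petri dishes with pale cream medium, lying alone on the bench (the two are alike and may be stacked in either order): 59 mm across and 15 mm high, lid on, about 25 g, flat; origin at the centre of its underside, z up. Its yaw does not matter.
- cream_dish_2: the other loose Petri dish with pale cream medium, lying alone on the bench: 59 mm across and 15 mm high, lid on, about 25 g, flat; origin at the centre of its underside, z up. Its yaw does not matter.
- white_carrier: fixed white plastic bottle carrier: two square bays in a row, 76 mm wide inside, walls 4 mm thick, rim 36 mm and floor 5 mm above the bench. Near bay free; far bay holds a blue-capped bottle (105 mm high). Origin at bench level under the centre of the FREE bay; x points to the filled bay, centred at x = +80 mm; y across the carrier; z up.
- black_carrier: fixed black plastic bottle carrier: two square bays in a row, 66 mm wide inside, walls 4 mm thick, rim 36 mm and floor 5 mm above the bench. Near bay free; far bay holds an amber bottle (85 mm high). Origin at bench level under the centre of the FREE bay; x points to the filled bay, centred at x = +70 mm; y across the carrier; z up.
- pink_stack: the upper dish of a stack of two loose Petri dishes with pink medium, whose top is 30 mm above the bench; each dish is 59 mm across and 15 mm high. Origin at the centre of the upper dish's underside (15 mm above the bench), z up; the next dish belongs 15 mm above this origin.
- cream_stack: the upper dish of a stack of two loose Petri dishes with pale cream medium, whose top is 30 mm above the bench; each dish is 59 mm across and 15 mm high. Origin at the centre of the upper dish's underside (15 mm above the bench), z up; the next two dishes belong 15 mm and 30 mm above this origin.

How it is judged:
At the end, for the whole second after the job is handed in: Blue-capped bottle in the white carrier's free bay, amber in the black's: upright, on the floor, within 13 mm of the bay's centre. Pink dish on the pink stack, both cream dishes one on the other on the cream stack: flat, within 12 mm of the stack's dish. Stacks stand; all at rest and released (x of blue_bottle in the frame of white_carrier between -0.013 and 0.013 m and y of blue_bottle in the frame of white_carrier between -0.013 and 0.013 m and z of blue_bottle in the frame of white_carrier between 0.002 and 0.009 m and angle between each of blue_bottle, amber_bottle, pink_dish, cream_dish_1, cream_dish_2, pink_stack, cream_stack's own z axis and vertical below 0.08 rad and linear speed of each of blue_bottle, amber_bottle, pink_dish, cream_dish_1, cream_dish_2 below 0.02 m/s and angular speed of each of blue_bottle, amber_bottle, pink_dish, cream_dish_1, cream_dish_2 below 0.2 rad/s and x of amber_bottle in the frame of black_carrier between -0.013 and 0.013 m and y of amber_bottle in the frame of black_carrier between -0.013 and 0.013 m and z of amber_bottle in the frame of black_carrier between 0.002 and 0.009 m and horizontal distance between pink_dish and pink_stack below 0.012 m and z of pink_dish in the frame of pink_stack between 0.011 and 0.02 m and horizontal distance between each of cream_dish_1, cream_dish_2 and cream_stack below 0.012 m and z of cream_dish_1 in the frame of cream_stack between 0.011 and 0.035 m and z of cream_dish_2 in the frame of cream_stack between 0.011 and 0.035 m and height (world z) of pink_stack between 0.012 and 0.019 m and height (world z) of cream_stack between 0.012 and 0.019 m); the robot touches nothing.
It fails at once if a dish stack is shoved or toppled (moved more than 20 mm) (distance of any of pink_stack, cream_stack from where it was at the start of the episode above 0.02 m).
It fails at once if a bottle or dish is dropped (falls free faster than 0.55 m/s, about 15 mm) ((linear speed of blue_bottle above 0.55 m/s and contact force between the fingers and blue_bottle below 0.05 N) or (linear speed of amber_bottle above 0.55 m/s and contact force between the fingers and amber_bottle below 0.05 N) or (linear speed of pink_dish above 0.55 m/s and contact force between the fingers and pink_dish below 0.05 N) or (linear speed of cream_dish_1 above 0.55 m/s and contact force between the fingers and cream_dish_1 below 0.05 N) or (linear speed of cream_dish_2 above 0.55 m/s and contact force between the fingers and cream_dish_2 below 0.05 N)).
It also fails if it takes over 128 s, if anything falls off the work surface, if the arm or the gripper's body presses on something with over 40 N, if the wrist force passes 120 N, or if a joint passes its speed limit or range.

ROBOT

A 6-joint arm with a two-finger parallel gripper is mounted at the origin on a cart in front of the work surface, level with it; the furniture and walls round the work are solid. World frame = base frame: x ahead of the robot, y to its left, z up, the work surface at z = 0. Lengths are in m, angles in rad, forces in N, time in s.
With the tool pointing down it reaches from about 0.425 to 0.95 m from the base axis. Payload 3.5 kg.
Tool frame: the origin (TCP) lies midway between the tips of the shut fingers; the grasp point (between the pads) lies 19 mm behind it; z points along the fingers, y is the line along which they close (so a half turn about z gives the same grasp; the last joint's range is limited). The gripper opens to 85 mm and grips with 20 to 120 N. Pads are 22 mm wide; open, the fingers measure 114 mm over their backs; the gripper's body (76 mm by 85 mm) begins 54 mm behind the grasp point. The pads swing forward as they close: fully open they stand 13 mm farther back than shut.
Start: joints at [1.096, 0.286, 1.577, -0, 1.279, -0.15], TCP at [0.215, 0.64, 0.231] pointing down, gripper open.
Joint ranges: [-2.77, 2.77], [-0.9, 2.22], [0.21, 2.48], [-1.53, 4.67], [0.24, 2.81], [-2.84, 2.84]. Speed limits (rad/s): [2.79, 2.79, 3.14, 3.14, 3.14, 3.14].

INTERFACE

Orientations are given as a unit quaternion [x, y, z, w].
In Python, from plant import ctrl gives the robot as it stands. The module is installed in compiled form; this text tells all that it offers.
- The arm moves only by the shell command python3 -m inch 'ROWS' [FORCE]. ROWS is JSON, a list of rows, each a list of 5 numbers: the closure, from 0 (fully open) to 1 (shut), then the shift along the tool's x, y, z in m, then the turn about the tool's z in degrees. A call has 1 to 5 rows; each row is the pose to reach, as a shift and turn from the pose commanded when the call began, along the tool's axes at that moment; what a row does not reach only later rows make up. A row lasts 1/12 s, in which the tool goes at most 41.7 mm and 7.16 degrees, less where a joint would pass 70% of its speed; a pose out of reach is approached as far as the arm can. A call with a gripper value outside its range is refused whole. The fingers move at their own pace and stop on an object; FORCE is the grip in N (left out, the last holds). Time passes only in rows, so rows that repeat a pose let the fingers close. It gives the time, the measured TCP pose, the force, the opening and the grip force at its end, in the units of the state.
- ctrl.get_state(): the state, without advancing time (a new reading comes with each control period).
- ctrl.read_camera(name): name is "side" or "top" or "wrist"; returns a dict with "pixels" (384x512x3 uint8, red, green, blue), "depth" (384x512 float32, m along the optical axis (not along the pixel's ray), 0 where there is no reading), "fx", "fy", "cx", "cy" (pixels), "xyz" and "rotation" of the camera in the world; the wrist camera has in their place "mount" (4x4, takes a point from camera to tool coordinates, whose origin is the TCP and whose axes are the flange's). Camera axes: x right, y down, z forward; pixel columns grow to the right and rows downward; lengths in m; the calibration is good to about 2 mm. A picture is of the moment at which its call begins: read the wrist's pose just before it.
- ctrl.sign_off(): hands the job in; it is judged then, once.
Trained networks look in a picture, given as the dict that the camera call returned (one of the last four; its "shot" number tells which), for a name from the list of things; names that differ only in an ending like _2 or _b are one class to them, and where a whole thing is asked for, a point or a joint stands for the part that bears it (a point fixed in the world has none). Each returns a list of dicts, best first, with "score" (0 to 1); they miss things now and then, are a little off and sometimes report something else, mostly with a low value. They report only what shows in the picture. A call takes as long as a camera call.
- ctrl.spot_in(query, picture): "at" ([column, row] in pixels, amid what is visible of it).
- ctrl.tip_of(query, picture): "at" ([column, row] in pixels: a listed point, or the origin of a listed thing).
The state is a dict: "time": time; "qpos": joint angles; "dq": joint speeds; "joint_efforts": joint torques, N m; "eef_pos": TCP position; "tcp_rot": TCP orientation; "contact_force": force on the tool from outside, world axes, zero at the start; "wrist_torque": the same for the moment, N m; "opening": opening from 0.0 (shut) to 1.0 (fully open); "finger_force": force on a finger pad.
Only numpy, scipy, OpenCV 4.12 (cv2) and the standard library are available. Lean on these libraries where they do the work, as an engineer would, in place of code of your own. Each camera call takes 0.05 s, during which the arm holds its last target. There are 200 camera calls.

## Working session

There is one attempt and no reset: what is moved stays moved. The work goes in short steps, Python scripts to look and compute and a shell command to move; the robot and the scene stay as the last step left them, time stands still between calls to the robot, and variables do not carry over. Pictures are saved under pics/ and viewed, at most 14 in all, crops included, and the job is handed in when it is done.

```bash
mkdir -p pics; cat > h.py <<'E'
import numpy as np, cv2
from scipy.spatial.transform import Rotation as R
from plant import ctrl
def pose():
    s=ctrl.get_state(); return np.array(s["eef_pos"]),R.from_quat(s["tcp_rot"]).as_matrix()
def shot(n):
    p,M=pose(); d=ctrl.read_camera(n)
    if n=="wrist":
        T=np.array(d["mount"]); d["C"]=M@T[:3,:3]; d["O"]=p+M@T[:3,3]
    else:
        r=np.array(d["rotation"]); d["C"]=r if r.shape==(3,3) else R.from_quat(r).as_matrix(); d["O"]=np.array(d["xyz"])
    return d
def ray(d,uv,z):
    v=d["C"]@np.array([(uv[0]-d["cx"])/d["fx"],(uv[1]-d["cy"])/d["fy"],1]); return d["O"]+v*(z-d["O"][2])/v[2]
def cloud(d):
    h,w=d["depth"].shape; u,v=np.meshgrid(np.arange(w),np.arange(h)); Z=d["depth"]
    P=np.stack([(u-d["cx"])/d["fx"]*Z,(v-d["cy"])/d["fy"]*Z,Z],-1); return P@d["C"].T+d["O"]
def save(d,f): cv2.imwrite("pics/"+f,cv2.cvtColor(d["pixels"],cv2.COLOR_RGB2BGR))
E
python3 - <<'E'
from h import *
np.set_printoptions(precision=3,suppress=True)
d=shot("top"); save(d,"top.png"); P=cloud(d); print(d["O"],d["C"],pose())
for n in ["blue_bottle","amber_bottle","pink_dish","cream_dish_1","white_carrier","black_carrier","pink_stack","cream_stack"]:
    for r in ctrl.spot_in(n,d)[:3]:
        u=np.round(r["at"]).astype(int); print(n,r["score"],u,P[u[1],u[0]])
    print("   tip",[(round(r["score"],2),np.round(r["at"]),ray(d,r["at"],0.015 if 'stack' in n else 0)) for r in ctrl.tip_of(n,d)[:2]])
E
```

```text
[0.212 0.015 1.35 ] [[-0.058 -0.977  0.206]
 [-0.998  0.056 -0.014]
 [ 0.002 -0.206 -0.979]] (array([0.215, 0.639, 0.23 ]), array([[-0.948,  0.319, -0.001],
       [ 0.319,  0.948, -0.002],
       [ 0.   , -0.002, -1.   ]]))
blue_bottle 0.9 [303 202] [ 0.441 -0.137  0.107]
   tip [(0.57, array([304., 203.]), array([ 0.457, -0.152,  0.   ]))]
amber_bottle 0.46 [204 215] [0.426 0.155 0.068]
   tip [(0.67, array([206., 214.]), array([0.439, 0.157, 0.   ]))]
pink_dish 0.69 [354 226] [ 0.374 -0.299  0.018]
pink_dish 0.51 [133 175] [0.571 0.376 0.031]
   tip [(0.52, array([355., 225.]), array([ 0.378, -0.307,  0.   ]))]
cream_dish_1 0.79 [157 232] [0.39  0.306 0.019]
   tip [(0.63, array([157., 231.]), array([0.396, 0.309, 0.   ])), (0.59, array([254., 198.]), array([0.483, 0.005, 0.   ]))]
white_carrier 0.57 [212 156] [0.627 0.13  0.005]
   tip [(0.9, array([215., 170.]), array([0.581, 0.124, 0.   ]))]
black_carrier 0.96 [131 174] [0.58  0.388 0.011]
   tip [(0.63, array([137., 191.]), array([0.527, 0.371, 0.   ]))]
pink_stack 0.78 [378 170] [ 0.544 -0.389  0.029]
   tip [(0.62, array([376., 171.]), array([ 0.546, -0.388,  0.015]))]
cream_stack 0.49 [289 162] [ 0.585 -0.113  0.032]
   tip [(0.55, array([285., 162.]), array([ 0.589, -0.101,  0.015]))]
```

View pics/top.png

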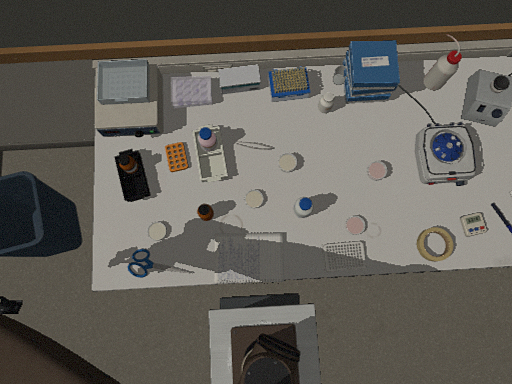

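The top view shows loose dishes at (157,231), (254,198) and (355,225), and the amber bottle at (205,212) and blue bottle at (304,206). The carriers are at (131,175) and (212,155), and the stacks at (288,162) cream and (377,170) pink. All of these match the network reports. I'll start with the cream dish on the left.

```bash
cat >> h.py <<'E'
np.set_printoptions(precision=4,suppress=True)
def go(x,y,z):
    p,M=pose(); print("shift",M.T@(np.array([x,y,z])-p),"from",p,"toolx",M[:,0])
E
python3 -m inch '[[0,-0.034,-0.031,0,0],[0,-0.067,-0.062,0,0],[0,-0.10,-0.093,0,0],[0,-0.133,-0.125,0,0],[0,-0.133,-0.125,0,0]]'
python3 -m inch '[[0,-0.034,-0.031,0,0],[0,-0.067,-0.062,0,0],[0,-0.10,-0.093,0,0],[0,-0.137,-0.132,0,0],[0,-0.137,-0.132,0,0]]'
python3 - <<'E'
from h import *
d=shot("wrist"); save(d,"w1.png"); print(pose(),d["O"],d["C"])
P=cloud(d)
for n in ["cream_dish_1","amber_bottle","black_carrier"]:
    print(n,[(round(r["score"],2),np.round(r["at"]),ray(d,r["at"],0)) for r in ctrl.tip_of(n,d)[:2]])
    print(n,[(round(r["score"],2),np.round(r["at"]),P[int(r["at"][1]),int(r["at"][0])]) for r in ctrl.spot_in(n,d)[:2]])
E
```

```text
time: 1.27
eef_pos: [0.3031, 0.4753, 0.2313]
tcp_rot: [0.163, 0.987, -0.001, 0.0]
contact_force: [-0.3, 0.8, -0.2]
opening: 1.0
finger_force: 0.0
time: 1.68
eef_pos: [0.3905, 0.307, 0.2316]
tcp_rot: [0.163, 0.987, -0.0, 0.001]
contact_force: [-0.0, -0.4, 0.4]
opening: 1.002
finger_force: 0.0
(array([0.3917, 0.3051, 0.2316]), array([[-0.9464,  0.3229,  0.0019],
       [ 0.3229,  0.9464, -0.0027],
       [-0.0027, -0.002 , -1.    ]])) [0.3247 0.3286 0.3733] [[ 0.32    0.9105  0.2619]
 [ 0.9474 -0.3073 -0.0892]
 [-0.0007  0.2767 -0.961 ]]
cream_dish_1 [(0.76, array([ 51., 300.]), array([ 0.479 , -0.0015,  0.    ])), (0.61, array([256., 167.]), array([0.3959, 0.3103, 0.    ]))]
cream_dish_1 [(0.88, array([255., 168.]), array([0.3932, 0.31  , 0.0137])), (0.58, array([ 46., 298.]), array([0.4663, 0.0061, 0.0141]))]
amber_bottle [(0.83, array([149., 242.]), array([0.4431, 0.1548, 0.    ]))]
amber_bottle [(0.71, array([144., 242.]), array([0.4262, 0.1707, 0.0454]))]
black_carrier [(0.94, array([335., 256.]), array([0.5365, 0.3685, 0.    ]))]
black_carrier [(0.73, array([336., 266.]), array([0.5459, 0.3651, 0.0041]))]
```

View pics/w1.png

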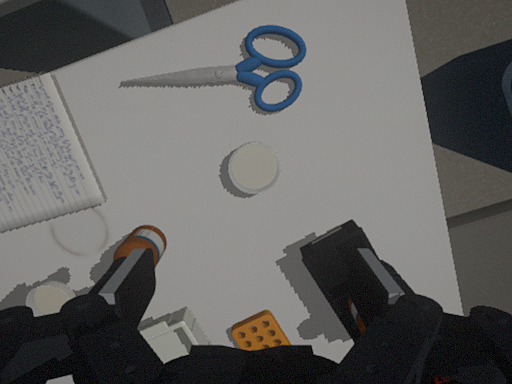

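The wrist view shows the cream dish at (255,168) with clear space on the finger sides. I'll fit its centre from the depth data.

```bash
cat >> h.py <<'E'
def fit(d,xy,ztop,r=0.05,tol=0.005):
    P=cloud(d); m=(d["depth"]>0)&(abs(P[...,2]-ztop)<tol)&(np.hypot(P[...,0]-xy[0],P[...,1]-xy[1])<r)
    n,l,st,ce=cv2.connectedComponentsWithStats(m.astype(np.uint8)); k=1+np.argmax(st[1:,4])
    Q=P[l==k]; c,rad=cv2.minEnclosingCircle((Q[:,:2]*1000).astype(np.float32))
    print("fit",np.array(c)/1000,"diam mm",2*rad,"mean",Q.mean(0),len(Q)); return Q
E
python3 - <<'E'
from h import *
d=shot("wrist"); fit(d,(.393,.310),.015); go(.393,.310,.06)
E
```

```text
fit [0.3949 0.3087] diam mm 59.15323257446289 mean [0.3943 0.309  0.0142] 2125
shift [-0.0044  0.0005  0.1713] from [0.3887 0.3109 0.2313] toolx [-0.9483  0.3174  0.0002]
```

```bash

python3 -m inch '[[0,-0.006,0,0.04,0],[0,-0.006,0,0.08,0],[0,-0.006,0,0.12,0],[0,-0.006,0,0.16,0],[0,-0.006,0,0.19,0]]' 30
python3 -m inch '[[0,0,0,0.02,0],[0,0,0,0.035,0],[0,0,0,0.04,0],[0,0,0,0.04,0]]'
python3 - <<'E'
from h import *
go(.3945,.3088,0)
E
python3 -m inch '[[0.5,0,0,0,0],[0.5,0,0,0,0],[0.5,0,0,0,0],[0.5,0,0,0,0],[0.5,0,0,0,0]]' 30
```

```text
time: 2.5
eef_pos: [0.3928, 0.3083, 0.0381]
tcp_rot: [0.161, 0.987, -0.001, -0.001]
contact_force: [0.7, -0.2, -0.3]
opening: 0.999
finger_force: 0.0
time: 2.83
eef_pos: [0.3935, 0.3082, -0.0002]
tcp_rot: [0.161, 0.987, -0.001, -0.001]
contact_force: [0.3, -0.8, 0.6]
opening: 1.0
finger_force: 0.0
shift [-0.0008  0.0009 -0.0002] from [ 0.3935  0.3082 -0.0002] toolx [-0.9482  0.3177  0.0025]
time: 3.25
eef_pos: [0.3964, 0.3091, 0.0033]
tcp_rot: [0.162, 0.987, 0.001, 0.002]
contact_force: [-0.3, 1.4, 6.2]
opening: 0.674
finger_force: 32.4
```

The fingertips touched the bench while closing (6 N upward). I'll regrip 6 mm higher so they don't reach past the dish's underside.

```bash

python3 -m inch '[[0.15,0,0,0,0],[0.15,0,0,0,0],[0.15,0,0,-0.006,0],[0.15,0,0,-0.006,0]]' 30
python3 -m inch '[[0.5,0,0,0,0],[0.5,0,0,0,0],[0.5,0,0,0,0],[0.5,0,0,0,0]]' 30
python3 -m inch '[[0.5,0,0,-0.03,0],[0.5,0,0,-0.07,0],[0.5,0,0,-0.1,0],[0.5,0,0,-0.13,0],[0.5,0,0,-0.14,0]]'
python3 - <<'E'
from h import *
d=shot("wrist"); save(d,"w2.png"); go(.53,-.08,.15)
E
```

```text
time: 3.58
eef_pos: [0.3952, 0.3081, 0.008]
tcp_rot: [0.162, 0.987, 0.0, 0.0]
contact_force: [0.7, 1.1, -0.1]
opening: 0.856
finger_force: 0.0
time: 3.92
eef_pos: [0.3952, 0.3082, 0.0081]
tcp_rot: [0.162, 0.987, 0.0, 0.0]
contact_force: [-1.1, -0.9, 6.5]
opening: 0.666
finger_force: 30.7
time: 4.33
eef_pos: [0.3972, 0.3093, 0.1523]
tcp_rot: [0.162, 0.987, 0.002, 0.003]
contact_force: [1.6, 0.7, -0.4]
opening: 0.662
finger_force: 32.0
shift [-0.2498 -0.3268  0.0019] from [0.3975 0.3094 0.1524] toolx [-0.9477  0.319  -0.0064]
```

View pics/w2.png

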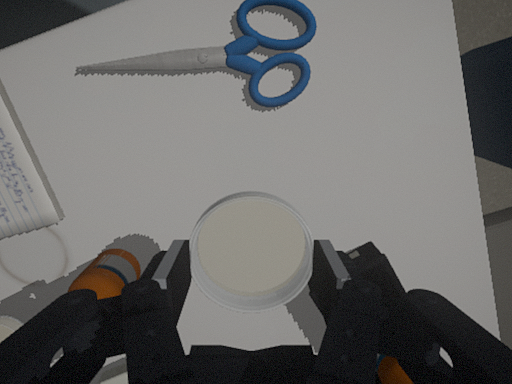

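The dish is held flat between the pads at (252,250). The wrist camera sees the robot side of the tool, so I'll stop beyond the stack to look at it.

```bash

python3 -m inch '[[0.5,-0.025,-0.018,-0.02,0],[0.5,-0.055,-0.04,-0.03,0],[0.5,-0.085,-0.063,-0.05,0],[0.5,-0.115,-0.086,-0.07,0],[0.5,-0.145,-0.108,-0.07,0]]'
python3 -m inch '[[0.5,-0.03,-0.022,0,0],[0.5,-0.06,-0.045,0,0],[0.5,-0.09,-0.067,0,0],[0.5,-0.12,-0.09,0,0],[0.5,-0.15,-0.112,0,0]]'
python3 -m inch '[[0.5,-0.03,-0.022,0,0],[0.5,-0.06,-0.045,0,0],[0.5,-0.09,-0.067,0,0],[0.5,-0.104,-0.077,0,0],[0.5,-0.104,-0.077,0,0]]'
python3 -m inch '[[0.5,0,0,0,0],[0.5,0,0,0,0]]'
python3 - <<'E'
from h import *
d=shot("wrist"); save(d,"w3.png"); print(pose())
P=cloud(d)
for n in ["cream_stack","cream_dish_1","blue_bottle","amber_bottle"]:
    print(n,[(round(r["score"],2),np.round(r["at"]),P[int(r["at"][1]),int(r["at"][0])]) for r in ctrl.spot_in(n,d)[:3]])
fit(d,(.587,-.107),.030); fit(d,(.478,.003),.015)
Q=fit(d,pose()[0][:2],pose()[0][2]+.007,tol=.007)
A=np.c_[Q[:,:2],np.ones(len(Q))]; print("plane",np.linalg.lstsq(A,Q[:,2],rcond=None)[0])
E
```

```text
time: 4.8
eef_pos: [0.4996, 0.1584, 0.2194]
tcp_rot: [0.161, 0.987, 0.001, 0.002]
contact_force: [2.1, 0.9, 0.5]
opening: 0.659
finger_force: 32.1
time: 5.22
eef_pos: [0.6041, 0.0037, 0.2144]
tcp_rot: [0.162, 0.987, 0.0, -0.002]
contact_force: [0.5, 1.4, -0.6]
opening: 0.658
finger_force: 32.1
time: 5.63
eef_pos: [0.6788, -0.1045, 0.2136]
tcp_rot: [0.164, 0.987, -0.0, -0.002]
contact_force: [-0.1, 0.7, -0.6]
opening: 0.661
finger_force: 32.1
time: 5.8
eef_pos: [0.6772, -0.0999, 0.2151]
tcp_rot: [0.162, 0.987, 0.0, -0.002]
contact_force: [-0.6, -0.7, -0.3]
opening: 0.654
finger_force: 32.1
(array([ 0.6773, -0.0995,  0.2157]), array([[-0.948 ,  0.3182, -0.0026],
       [ 0.3182,  0.948 ,  0.0011],
       [ 0.0028,  0.0002, -1.    ]]))
cream_stack [(0.65, array([216.,  86.]), array([ 0.5856, -0.1052,  0.0277]))]
cream_dish_1 [(0.81, array([256., 256.]), array([ 0.6761, -0.0982,  0.2211]))]
blue_bottle []
amber_bottle []
fit [ 0.5889 -0.1078] diam mm 59.13296890258789 mean [ 0.5885 -0.1075  0.0292] 3111Traceback (most recent call last):
  File "<stdin>", line 6, in <module>
  File "h.py", line 24, in fit
    n,l,st,ce=cv2.connectedComponentsWithStats(m.astype(np.uint8)); k=1+np.argmax(st[1:,4])
                                                                        ~~~~~~~~~^^^^^^^^^^
    return _wrapfunc(a, 'argmax', axis=axis, out=out, **kwds)
    return bound(*args, **kwds)
ValueError: attempt to get argmax of an empty sequence
```

View pics/w3.png

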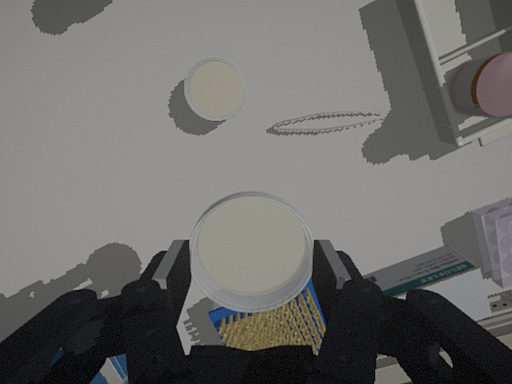

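The cream stack shows at (216,88), fitted at (0.5885,-0.1075) with top z 0.029 and diameter 59 mm. All of that agrees with the given sizes. Next I'll check the held dish's offset.

```bash

python3 - <<'E'
from h import *
d=shot("wrist"); p,M=pose()
Q=fit(d,p[:2],p[2]+.007,tol=.009)
A=np.c_[Q[:,:2],np.ones(len(Q))]; print("plane",np.linalg.lstsq(A,Q[:,2],rcond=None)[0])
c=Q.mean(0); print("held offset",c-p)
go(.5886,-.1076,.0385)
E
```

```text
fit [ 0.6727 -0.0983] diam mm 70.1614761352539 mean [ 0.6757 -0.0993  0.2236] 12688
plane [ 0.0093 -0.0049  0.2168]
held offset [-0.0023  0.0005  0.006 ]
shift [ 0.0824 -0.0359  0.1791] from [ 0.6781 -0.0998  0.2176] toolx [-0.9481  0.318  -0.0003]
```

```bash

python3 -m inch '[[0.5,0.03,-0.013,0,0],[0.5,0.06,-0.026,0.02,0],[0.5,0.081,-0.0355,0.05,0],[0.5,0.081,-0.0355,0.09,0],[0.5,0.081,-0.0355,0.13,0]]'
python3 -m inch '[[0.5,0,0,0,0],[0.5,0,0,0,0],[0.5,0,0,0.02,0],[0.5,0,0,0.03,0],[0.5,0,0,0.03,0]]'
python3 - <<'E'
from h import *
go(.590,-.1080,.0385)
E
```

```text
time: 6.52
eef_pos: [0.59, -0.1085, 0.0881]
tcp_rot: [0.162, 0.987, -0.0, 0.002]
contact_force: [0.9, 0.2, -0.4]
opening: 0.662
finger_force: 32.1
time: 6.93
eef_pos: [0.5905, -0.1084, 0.0577]
tcp_rot: [0.162, 0.987, 0.0, -0.0]
contact_force: [-0.7, -0.5, 0.0]
opening: 0.658
finger_force: 32.3
shift [0.0006 0.0002 0.0192] from [ 0.5905 -0.1084  0.0577] toolx [-0.9478  0.3188  0.0002]
```

```bash

python3 -m inch '[[0.5,0,0,0.008,0],[0.5,0,0,0.015,0],[0.5,0,0,0.018,0],[0.5,0,0,0.018,0],[0.5,0,0,0.018,0]]'
```

```text
time: 7.35
eef_pos: [0.5902, -0.1085, 0.0394]
tcp_rot: [0.162, 0.987, -0.0, -0.0]
contact_force: [0.5, -0.1, -0.7]
opening: 0.661
finger_force: 32.3
```

```bash

python3 -m inch '[[0.5,0,0,0.001,0],[0.5,0,0,0.001,0],[0.5,0,0,0.001,0]]'
python3 -m inch '[[0.4,0,0,0,0],[0.3,0,0,0,0],[0.2,0,0,0,0],[0.15,0,0,0,0],[0.15,0,0,0,0]]'
python3 -m inch '[[0.1,0,0,-0.02,0],[0.1,0,0,-0.05,0],[0.1,0,0,-0.09,0],[0.1,0,0,-0.13,0],[0,0,0,-0.16,0]]'
python3 - <<'E'
from h import *
go(.47,.0,.2)
E
```

```text
time: 7.6
eef_pos: [0.5903, -0.1086, 0.0386]
tcp_rot: [0.162, 0.987, -0.0, 0.0]
contact_force: [-0.4, -1.0, -0.5]
opening: 0.662
finger_force: 32.3
time: 8.02
eef_pos: [0.5903, -0.1086, 0.0384]
tcp_rot: [0.162, 0.987, -0.0, 0.0]
contact_force: [-0.1, 0.4, 0.2]
opening: 0.849
finger_force: 0.0
time: 8.43
eef_pos: [0.591, -0.1088, 0.2021]
tcp_rot: [0.162, 0.987, -0.0, 0.002]
contact_force: [0.6, -0.1, 0.3]
opening: 1.0
finger_force: 0.0
shift [0.1494 0.0645 0.0015] from [ 0.591  -0.1088  0.2021] toolx [-0.9477  0.3191 -0.0036]
```

```bash

python3 - <<'E'
from h import *
d=shot("wrist"); fit(d,(.589,-.108),.045); fit(d,(.589,-.108),.030)
E
python3 -m inch '[[0,0.035,0.017,0,0],[0,0.07,0.034,0,0],[0,0.105,0.051,0,0],[0,0.14,0.068,0,0],[0,0.14,0.068,0,0]]'
python3 -m inch '[[0,0,0,0,0],[0,0,0,0,0]]'
python3 - <<'E'
from h import *
d=shot("wrist"); save(d,"w4.png"); P=cloud(d)
for n in ["cream_dish_1","blue_bottle","amber_bottle"]:
    print(n,[(round(r["score"],2),np.round(r["at"]),P[int(r["at"][1]),int(r["at"][0])]) for r in ctrl.spot_in(n,d)[:3]])
Q=fit(d,(.480,.004),.015); c=Q.mean(0); go(c[0],c[1],.008)
E
```

```text
fit [ 0.5902 -0.109 ] diam mm 59.362586975097656 mean [ 0.5894 -0.1086  0.044 ] 3006
fit [ 0.5792 -0.1024] diam mm 53.779380798339844 mean [ 0.5678 -0.0962  0.029 ] 156
time: 8.9
eef_pos: [0.474, 0.0045, 0.1963]
tcp_rot: [0.16, 0.987, 0.001, -0.003]
contact_force: [0.0, -1.0, -0.3]
opening: 0.996
finger_force: 0.0
time: 9.07
eef_pos: [0.4796, 0.0005, 0.1987]
tcp_rot: [0.161, 0.987, -0.0, 0.001]
contact_force: [1.0, -0.0, 0.2]
opening: 0.997
finger_force: 0.0
cream_dish_1 [(0.96, array([190., 304.]), array([ 0.5861, -0.1033,  0.0439])), (0.56, array([253., 171.]), array([0.4784, 0.0023, 0.0139]))]
blue_bottle [(0.64, array([ 87., 190.]), array([ 0.4362, -0.1278,  0.0835]))]
amber_bottle [(0.63, array([409.,  80.]), array([0.437 , 0.1399, 0.0799]))]
fit [0.4795 0.0045] diam mm 59.21336364746094 mean [0.4787 0.0047 0.0142] 2582
shift [0.0029 0.0042 0.1905] from [ 0.4801 -0.0002  0.1985] toolx [-0.9474  0.3201 -0.0003]
```

View pics/w4.png

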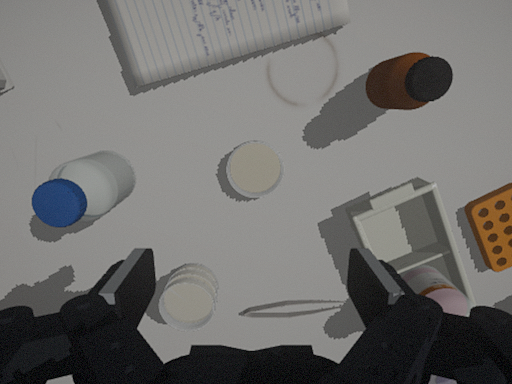

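The placed dish sits on the cream stack at (0.590,-0.109), and the second loose dish is at (253,171). I'll grasp that one and carry it over the stack.

```bash

python3 -m inch '[[0,0.003,0.004,0.04,0],[0,0.003,0.004,0.08,0],[0,0.003,0.004,0.12,0],[0,0.003,0.004,0.16,0],[0,0.003,0.004,0.18,0]]'
python3 -m inch '[[0,0,0,0.010,0],[0,0,0,0.0105,0],[0,0,0,0.0105,0],[0.15,0,0,0.0105,0]]'
python3 -m inch '[[0.5,0,0,0,0],[0.5,0,0,0,0],[0.5,0,0,0,0],[0.5,0,0,0,0],[0.5,0,0,0,0]]' 30
python3 -m inch '[[0.5,0,0,-0.03,0],[0.5,0,0,-0.07,0],[0.5,0,0,-0.1,0],[0.5,0,0,-0.12,0],[0.5,0,0,-0.12,0]]'
python3 - <<'E'
from h import *
go(.590,-.1082,.12)
E
```

```text
time: 9.68
eef_pos: [0.4748, 0.0053, 0.0136]
tcp_rot: [0.162, 0.987, 0.0, -0.004]
contact_force: [-0.7, -1.5, 0.5]
opening: 1.002
finger_force: 0.0
time: 10.02
eef_pos: [0.4797, 0.0047, 0.0097]
tcp_rot: [0.162, 0.987, -0.0, 0.002]
contact_force: [0.2, 0.3, 0.9]
opening: 0.882
finger_force: 0.0
time: 10.43
eef_pos: [0.4816, 0.0045, 0.013]
tcp_rot: [0.162, 0.987, -0.0, 0.004]
contact_force: [-3.8, 0.7, 19.4]
opening: 0.502
finger_force: 9.3
time: 10.85
eef_pos: [0.4818, 0.0046, 0.1349]
tcp_rot: [0.162, 0.987, -0.0, 0.007]
contact_force: [0.4, -0.6, 0.9]
opening: 0.501
finger_force: 0.0
shift [-0.1383 -0.0725  0.0167] from [0.4818 0.0046 0.1349] toolx [-0.9477  0.3188 -0.0135]
```

The fingers were too high and slid over the lid, so I'll check the dish and regrip lower.

```bash

python3 -m inch '[[0,0,0,-0.03,0],[0,0,0,-0.06,0],[0,0,0,-0.06,0],[0,0,0,-0.06,0]]'
python3 - <<'E'
from h import *
d=shot("wrist"); Q=fit(d,(.480,.004),.015); c=Q.mean(0); go(c[0],c[1],.002); fit(d,(.590,-.108),.045)
E
```

```text
time: 11.18
eef_pos: [0.4789, 0.0052, 0.1902]
tcp_rot: [0.162, 0.987, -0.0, 0.003]
contact_force: [-0.2, 0.2, -0.3]
opening: 0.997
finger_force: 0.0
fit [0.4795 0.0048] diam mm 59.043067932128906 mean [0.4787 0.0049 0.0142] 2692
shift [-0.0008 -0.0001  0.1862] from [0.4777 0.0054 0.1882] toolx [-0.9478  0.319  -0.0015]
fit [ 0.5898 -0.1095] diam mm 61.120643615722656 mean [ 0.5889 -0.1078  0.0438] 2306
```

```bash

python3 -m inch '[[0,0,0,0.04,0],[0,0,0,0.08,0],[0,0,0,0.12,0],[0,0,0,0.16,0],[0,0,0,0.17,0]]'
python3 -m inch '[[0,0,0,0.010,0],[0,0,0,0.016,0],[0,0,0,0.016,0],[0,0,0,0.016,0]]'
python3 - <<'E'
from h import *
go(.4793,.0048,.002)
E
```

```text
time: 11.65
eef_pos: [0.4705, 0.0067, 0.0101]
tcp_rot: [0.162, 0.987, 0.0, -0.008]
contact_force: [-1.3, 0.2, -0.1]
opening: 0.998
finger_force: 0.0
time: 11.98
eef_pos: [0.4792, 0.005, 0.0034]
tcp_rot: [0.162, 0.987, -0.0, 0.002]
contact_force: [-0.8, -0.3, 0.6]
opening: 1.0
finger_force: 0.0
shift [-0.0002 -0.0002  0.0014] from [0.4792 0.005  0.0034] toolx [-0.9477  0.3191 -0.0031]
```

```bash

python3 -m inch '[[0.2,0,0,0.0005,0],[0.4,0,0,0.001,0],[0.5,0,0,0.001,0],[0.5,0,0,0.001,0],[0.5,0,0,0.001,0]]' 30
python3 -m inch '[[0.5,0,0,0,0],[0.5,0,0,0,0]]'
```

```text
time: 12.4
eef_pos: [0.479, 0.0051, 0.0026]
tcp_rot: [0.162, 0.987, -0.0, 0.001]
contact_force: [-0.7, -0.1, 5.2]
opening: 0.678
finger_force: 31.3
time: 12.57
eef_pos: [0.479, 0.0051, 0.0026]
tcp_rot: [0.162, 0.987, -0.0, 0.001]
contact_force: [-1.4, -0.3, 7.0]
opening: 0.671
finger_force: 31.3
```

```bash

python3 -m inch '[[0.5,0,0,-0.03,0],[0.5,0,0,-0.07,0],[0.5,0,0,-0.1,0],[0.5,0,0,-0.12,0],[0.5,0,0,-0.12,0]]'
python3 -m inch '[[0.5,-0.035,-0.018,0,0],[0.5,-0.07,-0.036,0,0],[0.5,-0.105,-0.054,0,0],[0.5,-0.14,-0.072,0,0],[0.5,-0.14,-0.072,0,0]]'
python3 -m inch '[[0.5,0,0,0,0],[0.5,0,0,0,0],[0.5,0,0,0,0]]'
python3 - <<'E'
from h import *
d=shot("wrist"); p,M=pose(); P=cloud(d)
for r in ctrl.spot_in("cream_dish_1",d)[:3]: print(r, P[int(r["at"][1]),int(r["at"][0])]-p)
go(.590,-.1082,.049)
E
```

```text
time: 12.98
eef_pos: [0.4814, 0.0047, 0.1268]
tcp_rot: [0.162, 0.987, -0.0, 0.006]
contact_force: [1.3, 0.3, 0.1]
opening: 0.673
finger_force: 32.5
time: 13.4
eef_pos: [0.5909, -0.1125, 0.12]
tcp_rot: [0.163, 0.987, -0.001, 0.002]
contact_force: [-0.6, -0.5, 0.4]
opening: 0.67
finger_force: 32.5
time: 13.65
eef_pos: [0.586, -0.1064, 0.1199]
tcp_rot: [0.161, 0.987, 0.0, -0.001]
contact_force: [0.1, -0.4, -0.6]
opening: 0.672
finger_force: 32.5
{'at': [248.8, 259.8], 'score': 0.71} [-0.0032 -0.0011  0.0115]
shift [-0.004  -0.0006  0.0716] from [ 0.5864 -0.1064  0.1206] toolx [-0.9481  0.318   0.0008]
```

```bash

python3 -m inch '[[0.5,-0.004,-0.001,0.02,0],[0.5,-0.004,-0.001,0.04,0],[0.5,-0.004,-0.001,0.055,0],[0.5,-0.004,-0.001,0.062,0],[0.5,-0.004,-0.001,0.062,0]]'
python3 -m inch '[[0.5,0,0,0.005,0],[0.5,0,0,0.0085,0],[0.5,0,0,0.0085,0],[0.5,0,0,0.0085,0]]'
```

```text
time: 14.17
eef_pos: [0.589, -0.1086, 0.0569]
tcp_rot: [0.161, 0.987, 0.0, -0.002]
contact_force: [0.5, 0.3, 0.2]
opening: 0.668
finger_force: 32.5
time: 14.5
eef_pos: [0.5912, -0.1099, 0.051]
tcp_rot: [0.162, 0.987, -0.0, 0.0]
contact_force: [-1.2, -0.3, -0.1]
opening: 0.672
finger_force: 32.5
```

```bash

python3 -m inch '[[0.5,0,-0.001,0.001,0],[0.5,0,-0.001,0.002,0],[0.5,0,-0.001,0.0025,0],[0.5,0,-0.001,0.0025,0]]'
python3 -m inch '[[0.5,0,0,0,0],[0.5,0,0,0,0]]'
```

```text
time: 14.83
eef_pos: [0.5905, -0.1108, 0.0478]
tcp_rot: [0.162, 0.987, 0.0, -0.0]
contact_force: [-0.2, 0.2, -0.1]
opening: 0.668
finger_force: 32.5
time: 15.0
eef_pos: [0.5905, -0.1108, 0.0479]
tcp_rot: [0.162, 0.987, -0.0, 0.0]
contact_force: [-0.5, 0.3, 0.3]
opening: 0.67
finger_force: 32.5
```

```bash

python3 -m inch '[[0.5,0.001,0.002,0,0],[0.5,0.001,0.002,0,0],[0.5,0.001,0.002,0.0005,0],[0.5,0.001,0.002,0.0005,0]]'
python3 -m inch '[[0.4,0,0,0,0],[0.3,0,0,0,0],[0.2,0,0,0,0],[0.15,0,0,0,0],[0.15,0,0,0,0]]'
python3 -m inch '[[0.1,0,0,-0.02,0],[0.1,0,0,-0.05,0],[0.1,0,0,-0.09,0],[0.1,0,0,-0.13,0],[0,0,0,-0.15,0]]'
python3 -m inch '[[0,0,0,0,0],[0,0,0,0,0]]'
python3 - <<'E'
from h import *
d=shot("wrist"); fit(d,(.589,-.108),.060); 
go(.45,-.15,.25)
E
```

```text
time: 15.33
eef_pos: [0.5903, -0.1084, 0.0474]
tcp_rot: [0.162, 0.987, 0.0, 0.0]
contact_force: [-0.1, -0.2, -0.8]
opening: 0.671
finger_force: 32.6
time: 15.75
eef_pos: [0.5902, -0.1086, 0.0473]
tcp_rot: [0.162, 0.987, -0.0, 0.0]
contact_force: [-0.0, -0.3, 1.4]
opening: 0.85
finger_force: 0.0
time: 16.17
eef_pos: [0.5923, -0.1092, 0.2034]
tcp_rot: [0.162, 0.987, -0.001, 0.004]
contact_force: [0.7, -1.5, 0.9]
opening: 0.997
finger_force: 0.0
time: 16.33
eef_pos: [0.5911, -0.1089, 0.1994]
tcp_rot: [0.162, 0.987, -0.0, 0.002]
contact_force: [0.2, 0.4, -0.4]
opening: 0.999
finger_force: 0.0
fit [ 0.5909 -0.109 ] diam mm 59.48225784301758 mean [ 0.59   -0.1087  0.0589] 3349
shift [ 0.1193 -0.084  -0.0529] from [ 0.5899 -0.1084  0.1971] toolx [-0.9477  0.3191  0.0002]
```

```bash

python3 -m inch '[[0,0.016,-0.034,0,0],[0,0.032,-0.068,0,0],[0,0.048,-0.102,0,0],[0,0.064,-0.136,0,0],[0,0.08,-0.17,0,0]]'
python3 -m inch '[[0,0.016,-0.034,0,0],[0,0.036,-0.08,0,0],[0,0.036,-0.08,0,0],[0,0.036,-0.08,0,0],[0,0.036,-0.08,0,0]]'
python3 - <<'E'
from h import *
d=shot("wrist"); save(d,"w5.png"); P=cloud(d)
for n in ["pink_dish","pink_stack","blue_bottle"]:
    print(n,[(round(r["score"],2),np.round(r["at"]),P[int(r["at"][1]),int(r["at"][0])]) for r in ctrl.spot_in(n,d)[:3]])
Q=fit(d,(.375,-.303),.015); c=Q.mean(0); go(c[0],c[1],.002); fit(d,(.546,-.388),.03)
E
```

```text
time: 16.8
eef_pos: [0.4576, -0.244, 0.1944]
tcp_rot: [0.161, 0.987, 0.001, -0.002]
contact_force: [1.3, -0.3, 0.3]
opening: 1.005
finger_force: 0.0
time: 17.22
eef_pos: [0.3998, -0.3078, 0.1955]
tcp_rot: [0.162, 0.987, 0.001, -0.001]
contact_force: [0.3, 0.0, -0.8]
opening: 1.002
finger_force: 0.0
pink_dish [(0.79, array([249., 152.]), array([ 0.3774, -0.3036,  0.0151]))]
pink_stack [(0.7, array([228., 320.]), array([ 0.5461, -0.3856,  0.0275]))]
blue_bottle [(0.82, array([445., 167.]), array([ 0.4303, -0.1566,  0.0827]))]
fit [ 0.3789 -0.3042] diam mm 59.307193756103516 mean [ 0.3782 -0.3039  0.0142] 2754
shift [ 0.0228 -0.0043  0.1948] from [ 0.4013 -0.3072  0.1968] toolx [-0.9484  0.317   0.0008]
fit [ 0.5467 -0.3872] diam mm 60.231876373291016 mean [ 0.545  -0.3872  0.0288] 1981
```

View pics/w5.png

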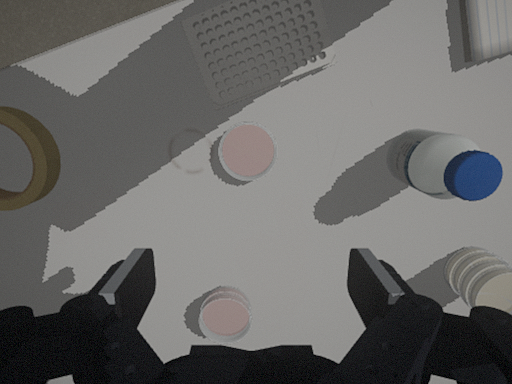

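The pink dish is at (249,152) and the pink stack at (228,318). The sides are clear apart from a flat ring. Now I'll grasp the dish.

```bash

python3 -m inch '[[0,0.0225,-0.0043,0.03,0],[0,0.0225,-0.0043,0.07,0],[0,0.0225,-0.0043,0.11,0],[0,0.0225,-0.0043,0.15,0],[0,0.0225,-0.0043,0.175,0]]'
python3 -m inch '[[0,0,0,0.01,0],[0,0,0,0.017,0],[0,0,0,0.018,0],[0,0,0,0.018,0]]'
python3 - <<'E'
from h import *
go(.3785,-.304,.002)
E
```

```text
time: 17.83
eef_pos: [0.3769, -0.3025, 0.0186]
tcp_rot: [0.161, 0.987, 0.002, -0.002]
contact_force: [-0.5, 0.4, 0.3]
opening: 0.999
finger_force: 0.0
time: 18.17
eef_pos: [0.3789, -0.3061, 0.0055]
tcp_rot: [0.161, 0.987, -0.001, 0.001]
contact_force: [-0.6, -0.5, 1.1]
opening: 1.001
finger_force: 0.0
shift [0.0011 0.0018 0.0035] from [ 0.3789 -0.3061  0.0055] toolx [-0.948   0.3184 -0.002 ]
```

```bash

python3 -m inch '[[0,0,0.001,0.002,0],[0.2,0,0.001,0.003,0],[0.4,0,0.001,0.003,0],[0.5,0,0.001,0.003,0],[0.5,0,0.001,0.003,0]]' 30
python3 -m inch '[[0.5,0,0.0,0,0],[0.5,0,0,0,0]]'
python3 -m inch '[[0.5,0,0,-0.03,0],[0.5,0,0,-0.06,0],[0.5,0,0,-0.08,0],[0.5,0,0,-0.1,0],[0.5,0,0,-0.1,0]]'
python3 - <<'E'
from h import *
go(.547,-.3874,.10)
E
```

```text
time: 18.58
eef_pos: [0.3787, -0.3051, 0.0026]
tcp_rot: [0.162, 0.987, -0.001, 0.001]
contact_force: [-1.7, 1.3, 5.5]
opening: 0.669
finger_force: 31.7
time: 18.75
eef_pos: [0.3787, -0.3051, 0.0026]
tcp_rot: [0.162, 0.987, -0.0, 0.001]
contact_force: [-0.7, 1.2, 6.1]
opening: 0.672
finger_force: 31.8
time: 19.17
eef_pos: [0.3801, -0.3068, 0.1059]
tcp_rot: [0.162, 0.987, -0.003, 0.003]
contact_force: [0.2, 0.2, 0.6]
opening: 0.671
finger_force: 32.5
shift [-0.1838 -0.0231  0.0074] from [ 0.3801 -0.3068  0.1059] toolx [-0.9477  0.319  -0.0077]
```

```bash

python3 -m inch '[[0.5,-0.036,-0.005,0,0],[0.5,-0.072,-0.009,0,0],[0.5,-0.11,-0.014,0,0],[0.5,-0.15,-0.019,0,0],[0.5,-0.184,-0.0228,0,0]]'
python3 -m inch '[[0.5,0,0,0,0],[0.5,0,0,0,0],[0.5,0,0,0.02,0],[0.5,0,0,0.04,0],[0.5,0,0,0.05,0]]'
python3 -m inch '[[0.5,0,0,0,0],[0.5,0,0,0,0],[0.5,0,0,0,0]]'
python3 - <<'E'
from h import *
go(.547,-.3874,.0335)
E
```

```text
time: 19.58
eef_pos: [0.5467, -0.3853, 0.0997]
tcp_rot: [0.162, 0.987, 0.0, -0.0]
contact_force: [0.3, -0.3, 0.9]
opening: 0.673
finger_force: 32.5
time: 20.0
eef_pos: [0.5426, -0.3828, 0.0479]
tcp_rot: [0.162, 0.987, 0.002, -0.002]
contact_force: [-0.8, 0.3, -0.5]
opening: 0.67
finger_force: 32.5
time: 20.25
eef_pos: [0.5453, -0.3851, 0.0525]
tcp_rot: [0.162, 0.987, -0.0, 0.001]
contact_force: [0.1, -0.8, 0.9]
opening: 0.672
finger_force: 32.5
shift [-0.0023 -0.0017  0.019 ] from [ 0.5453 -0.3851  0.0525] toolx [-0.9476  0.3194 -0.0014]
```

```bash

python3 -m inch '[[0.5,-0.002,-0.002,0.007,0],[0.5,-0.002,-0.002,0.012,0],[0.5,-0.002,-0.002,0.017,0],[0.5,-0.002,-0.002,0.0175,0],[0.5,-0.002,-0.002,0.0175,0]]'
python3 -m inch '[[0.5,0,0,0,0],[0.5,0,0,0,0]]'
```

```text
time: 20.67
eef_pos: [0.5461, -0.3869, 0.033]
tcp_rot: [0.162, 0.987, 0.0, -0.001]
contact_force: [0.1, 0.4, -0.1]
opening: 0.671
finger_force: 32.5
time: 20.83
eef_pos: [0.5466, -0.3874, 0.034]
tcp_rot: [0.162, 0.987, -0.0, 0.0]
contact_force: [0.5, -0.5, 0.5]
opening: 0.671
finger_force: 32.5
```

```bash

python3 -m inch '[[0.5,0,0,0.001,0],[0.5,0,0,0.001,0],[0.4,0,0,0.001,0],[0.3,0,0,0.001,0],[0.15,0,0,0.001,0]]'
python3 -m inch '[[0.15,0,0,0,0],[0.15,0,0,0,0],[0.15,0,0,-0.03,0],[0.1,0,0,-0.06,0],[0,0,0,-0.1,0]]'
python3 -m inch '[[0,0,0,-0.04,0],[0,0,0,-0.07,0],[0,0,0,-0.07,0],[0,0,0,-0.07,0]]'
python3 - <<'E'
from h import *
d=shot("wrist"); fit(d,(.5465,-.387),.045); 
go(.48,-.15,.25)
E
```

```text
time: 21.25
eef_pos: [0.5465, -0.3873, 0.033]
tcp_rot: [0.162, 0.987, -0.0, 0.0]
contact_force: [-0.3, -0.0, -0.5]
opening: 0.823
finger_force: 0.0
time: 21.67
eef_pos: [0.5449, -0.3858, 0.1306]
tcp_rot: [0.162, 0.987, 0.002, -0.003]
contact_force: [0.9, -0.0, 0.2]
opening: 0.996
finger_force: 0.0
time: 22.0
eef_pos: [0.5477, -0.3884, 0.2067]
tcp_rot: [0.162, 0.987, -0.002, 0.003]
contact_force: [-0.4, 0.1, -0.1]
opening: 1.0
finger_force: 0.0
fit [ 0.5463 -0.3874] diam mm 59.211673736572266 mean [ 0.5455 -0.3872  0.044 ] 2933
shift [ 0.1388  0.2036 -0.0467] from [ 0.5466 -0.3873  0.2036] toolx [-0.9477  0.319  -0.0013]
```

```bash

python3 -m inch '[[0,0.022,0.033,-0.01,0],[0,0.044,0.066,-0.02,0],[0,0.066,0.099,-0.03,0],[0,0.088,0.132,-0.04,0],[0,0.11,0.165,-0.05,0]]'
python3 -m inch '[[0,0.028,0.038,0,0],[0,0.028,0.038,0,0],[0,0.028,0.038,0,0],[0,0.028,0.038,0,0]]'
python3 - <<'E'
from h import *
d=shot("wrist"); save(d,"w6.png"); P=cloud(d)
for n in ["blue_bottle","white_carrier","amber_bottle"]:
    print(n,[(round(r["score"],2),np.round(r["at"]),ray(d,r["at"],0)) for r in ctrl.tip_of(n,d)[:3]])
Q=fit(d,(.44,-.14),.105,.04); c=Q.mean(0); go(c[0],c[1],.04)
E
```

```text
time: 22.47
eef_pos: [0.493, -0.1936, 0.2501]
tcp_rot: [0.162, 0.987, 0.001, -0.002]
contact_force: [1.1, 0.3, 0.5]
opening: 1.003
finger_force: 0.0
time: 22.8
eef_pos: [0.48, -0.1507, 0.2513]
tcp_rot: [0.161, 0.987, 0.0, -0.001]
contact_force: [0.6, -0.4, -0.4]
opening: 1.001
finger_force: 0.0
blue_bottle [(0.81, array([245., 126.]), array([ 0.4374, -0.1447,  0.    ])), (0.2, array([ 97., 270.]), array([ 0.5547, -0.3947,  0.    ]))]
white_carrier [(0.85, array([496., 174.]), array([0.5908, 0.1303, 0.    ]))]
amber_bottle []
fit [ 0.4386 -0.1445] diam mm 37.49960708618164 mean [ 0.4384 -0.1443  0.1041] 1362
shift [ 0.0422 -0.0062  0.2122] from [ 0.4806 -0.1521  0.2521] toolx [-0.9472  0.3207  0.0013]
```

View pics/w6.png

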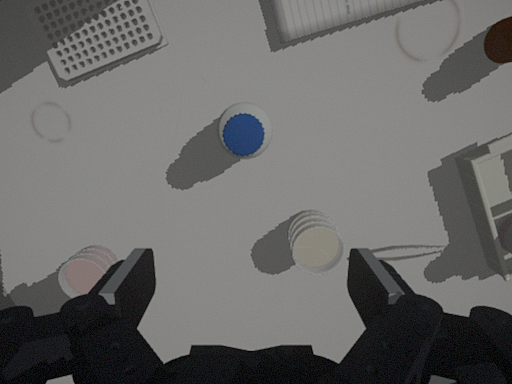

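The blue bottle is at (245,128), fitted at (0.4385,-0.1445) with cap top 0.104 and diameter 37.5 mm. I'll grasp its body.

```bash

python3 -m inch '[[0,0.03,-0.004,0.02,0],[0,0.042,-0.0062,0.05,0],[0,0.042,-0.0062,0.085,0],[0,0.042,-0.0062,0.085,0],[0,0.042,-0.0062,0.085,0]]'
python3 -m inch '[[0,0,0,0.03,0],[0,0,0,0.06,0],[0,0,0,0.09,0],[0,0,0,0.12,0],[0,0,0,0.125,0]]'
python3 -m inch '[[0,0,0,0,0],[0,0,0,0,0]]'
python3 - <<'E'
from h import *
go(.4385,-.1445,.04)
E
```

```text
time: 23.42
eef_pos: [0.4376, -0.1434, 0.1662]
tcp_rot: [0.162, 0.987, 0.001, -0.002]
contact_force: [0.1, -0.3, 0.7]
opening: 0.998
finger_force: 0.0
time: 23.83
eef_pos: [0.4377, -0.143, 0.0405]
tcp_rot: [0.162, 0.987, 0.001, -0.002]
contact_force: [-1.0, -0.4, -0.1]
opening: 0.999
finger_force: 0.0
time: 24.0
eef_pos: [0.4407, -0.1446, 0.0451]
tcp_rot: [0.162, 0.987, -0.001, 0.002]
contact_force: [1.4, 0.0, 0.3]
opening: 1.003
finger_force: 0.0
shift [ 0.0022 -0.0006  0.0051] from [ 0.4407 -0.1446  0.0451] toolx [-0.9477  0.3192 -0.0034]
```

```bash

python3 -m inch '[[0.1,0.001,0,0.003,0],[0.3,0.002,0,0.004,0],[0.5,0.002,0,0.004,0],[0.5,0.002,0,0.004,0],[0.5,0.002,0,0.004,0]]' 50
python3 -m inch '[[0.5,0,0,0,0],[0.5,0,0,0,0]]'
cat >> h.py <<'E'
def carrier(d,free,tag):
    P=cloud(d); m=(d["depth"]>0)&(P[...,2]>.026)&(P[...,2]<.046)&(np.hypot(P[...,0]-free[0]-.035,P[...,1]-free[1]-.01)<.13)
    n,l,st,_=cv2.connectedComponentsWithStats(m.astype(np.uint8),connectivity=8)
    for k in np.argsort(-st[1:,4])[:3]+1:
        Q=P[l==k]; r=cv2.minAreaRect((Q[:,:2]*1000).astype(np.float32)); b=cv2.boxPoints(r)
        print(tag,len(Q),"rect mm",r,"corners",b.round(0).tolist())
E
python3 - <<'E'
from h import *
d=shot("top"); carrier(d,(.586,.127),"white"); carrier(d,(.532,.37),"black")
for n in ["white_carrier","black_carrier"]: print(n,[(round(r["score"],2),ray(d,r["at"],0)) for r in ctrl.tip_of(n,d)[:1]])
fit(d,(.67,.15),.109,.05); fit(d,(.60,.38),.09,.05)
E
```

```text
time: 24.42
eef_pos: [0.4378, -0.1433, 0.0405]
tcp_rot: [0.162, 0.987, -0.001, 0.001]
contact_force: [-1.9, -0.6, 5.8]
opening: 0.643
finger_force: 53.2
time: 24.58
eef_pos: [0.4379, -0.1433, 0.0405]
tcp_rot: [0.162, 0.987, -0.001, 0.001]
contact_force: [-1.2, -0.2, 6.8]
opening: 0.647
finger_force: 53.2
white 409 rect mm ((629.2779541015625, 134.2305908203125), (186.25804138183594, 86.86161041259766), 6.907652854919434) corners [[532.0, 166.0], [542.0, 80.0], [727.0, 102.0], [717.0, 189.0]]
white 34 rect mm ((649.2186889648438, 136.01614379882812), (15.579755783081055, 49.08513641357422), 8.73340129852295) corners [[638.0, 159.0], [645.0, 111.0], [661.0, 113.0], [653.0, 161.0]]
white 7 rect mm ((625.7735595703125, 157.9656982421875), (9.60666561126709, 3.003549575805664), 86.09654998779297) corners [[624.0, 153.0], [627.0, 153.0], [628.0, 163.0], [625.0, 163.0]]
black 410 rect mm ((571.7569580078125, 380.66943359375), (165.7757568359375, 78.70470428466797), 12.708649635314941) corners [[482.0, 401.0], [500.0, 324.0], [661.0, 361.0], [644.0, 437.0]]
black 36 rect mm ((596.165771484375, 376.9827880859375), (18.327014923095703, 44.06477737426758), 49.440006256103516) corners [[573.0, 384.0], [607.0, 356.0], [619.0, 370.0], [585.0, 398.0]]
black 11 rect mm ((570.2677001953125, 387.6981506347656), (4.530717849731445, 22.27118492126465), 9.29223918914795) corners [[566.0, 398.0], [570.0, 376.0], [574.0, 377.0], [571.0, 399.0]]
white_carrier [(0.61, array([0.5921, 0.1103, 0.    ]))]
black_carrier [(0.97, array([0.5409, 0.3784, 0.    ]))]
fit [0.6681 0.1393] diam mm 36.89997482299805 mean [0.6678 0.139  0.1104] 111
fit [0.606  0.3877] diam mm 33.497589111328125 mean [0.6049 0.3876 0.091 ] 87
```

The carrier poses from the top camera agree with the network points. White is free at (0.589,0.129) with axis about 7°, and black is free at (0.538,0.373) with axis about 13°. I'll lift the bottle and turn about -25° to line up with the white carrier.

```bash

python3 -m inch '[[0.5,0,0,-0.03,0],[0.5,0,0,-0.06,-6],[0.5,0,0,-0.09,-12],[0.5,0,0,-0.12,-18],[0.5,0,0,-0.12,-25]]'
python3 -m inch '[[0.5,0,0,0,0],[0.5,0,0,0,0],[0.5,0,0,0,0]]'
python3 - <<'E'
from h import *
print(ctrl.get_state()["qpos"]); go(.589,.129,.16)
E
```

```text
time: 25.15
eef_pos: [0.4399, -0.1443, 0.1652]
tcp_rot: [-0.059, 0.998, -0.003, 0.005]
contact_force: [1.5, -0.5, -1.4]
opening: 0.642
finger_force: 54.7
time: 25.4
eef_pos: [0.4354, -0.1418, 0.1569]
tcp_rot: [-0.054, 0.999, 0.001, -0.002]
contact_force: [-0.0, -0.2, -3.8]
opening: 0.642
finger_force: 54.7
[-0.5371 -0.1258  2.1587  0.      1.1128 -2.2168]
shift [-0.1821  0.2525 -0.0031] from [ 0.4354 -0.1418  0.1569] toolx [-0.9941 -0.1088  0.0032]
```

```bash

python3 -m inch '[[0.5,-0.016,0.027,-0.01,0],[0.5,-0.032,0.054,-0.02,0],[0.5,-0.048,0.081,-0.03,0],[0.5,-0.064,0.107,-0.04,0],[0.5,-0.08,0.134,-0.04,0]]'
python3 -m inch '[[0.5,0,0,0,0],[0.5,0,0,0,0],[0.5,0,0,0,0]]'
python3 - <<'E'
from h import *
d=shot("wrist"); save(d,"w7.png"); print(pose()[0])
carrier(d,(.589,.129),"white")
print([(round(r["score"],2),np.round(r["at"]),ray(d,r["at"],0)) for r in ctrl.tip_of("white_carrier",d)[:1]])
go(.589,.129,.16)
E
```

```text
time: 25.82
eef_pos: [0.5021, 0.0006, 0.1993]
tcp_rot: [-0.055, 0.999, -0.0, 0.0]
contact_force: [0.1, -0.2, -3.3]
opening: 0.643
finger_force: 54.8
time: 26.07
eef_pos: [0.5003, -0.0005, 0.1969]
tcp_rot: [-0.056, 0.998, 0.0, -0.002]
contact_force: [-0.0, -0.7, -2.6]
opening: 0.644
finger_force: 55.2
[ 0.5003 -0.001   0.1972]
white 1493 rect mm ((561.4202270507812, 141.83839416503906), (109.85269165039062, 59.78421401977539), 57.200599670410156) corners [[507.0, 112.0], [557.0, 79.0], [616.0, 172.0], [566.0, 204.0]]
white 47 rect mm ((660.6973876953125, 96.11003875732422), (23.57808494567871, 2.874201774597168), 9.413506507873535) corners [[649.0, 96.0], [649.0, 93.0], [673.0, 97.0], [672.0, 99.0]]
white 1 rect mm ((674.5911254882812, 96.81551361083984), (0.0, 0.0), 0.0) corners [[675.0, 97.0], [675.0, 97.0], [675.0, 97.0], [675.0, 97.0]]
[(0.83, array([358., 259.]), array([0.589, 0.132, 0.   ]))]
shift [-0.1024  0.1198  0.0373] from [ 0.5004 -0.0013  0.1975] toolx [-0.994  -0.1095  0.0026]
```

View pics/w7.png

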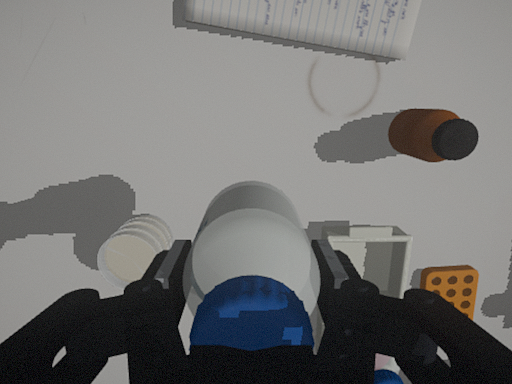

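The held bottle hides part of the bay. The network puts the bay at (0.589,0.132), and the visible near rim runs from about (327,236) to (411,236). I'll check one rim corner.

```bash

python3 - <<'E'
from h import *
d=shot("wrist")
for uv in [(411,236),(404,306),(328,236)]: print(uv,ray(d,uv,.036))
P=cloud(d); m=(P[...,2]>.03)&(P[...,2]<.042)&(P[...,0]>.53)&(P[...,0]<.62)&(P[...,1]>.14)&(P[...,1]<.2)
Q=P[m]; print("far y wall", Q[Q[:,0]>.56].mean(0), np.polyfit(Q[Q[:,0]>.565][:,0],Q[Q[:,0]>.565][:,1],1))
c=np.array([.589,.13]);a=np.radians(7);ex=np.array([np.cos(a),np.sin(a)]);ey=np.array([-ex[1],ex[0]])
print("expected outer corner",c-.042*ex+.042*ey,"other",c-.042*ex-.042*ey,"pred wall y at .58",(c+.040*ey))
E
```

```text
(411, 236) [0.5423 0.1643 0.036 ]
(404, 306) [0.6224 0.1766 0.036 ]
(328, 236) [0.5515 0.0814 0.036 ]
far y wall [0.5856 0.1687 0.0346] [0.1068 0.1062]
expected outer corner [0.5422 0.1666] other [0.5524 0.0832] pred wall y at .58 [0.5841 0.1697]
```

```bash

python3 -m inch '[[0.5,-0.025,0.03,0,0],[0.5,-0.05,0.06,0,0],[0.5,-0.075,0.09,0,0],[0.5,-0.1023,0.1193,0,0],[0.5,-0.1023,0.1193,0.02,0]]'
python3 -m inch '[[0.5,0,0,0.03,0],[0.5,0,0,0.06,0],[0.5,0,0,0.075,0],[0.5,0,0,0.075,0],[0.5,0,0,0.075,0]]'
python3 - <<'E'
from h import *
go(.589,.1285,.046)
E
```

```text
time: 26.63
eef_pos: [0.5958, 0.1332, 0.1837]
tcp_rot: [-0.056, 0.998, 0.001, 0.007]
contact_force: [-0.1, -0.9, -1.6]
opening: 0.648
finger_force: 55.5
time: 27.05
eef_pos: [0.589, 0.1284, 0.1026]
tcp_rot: [-0.055, 0.998, -0.0, -0.001]
contact_force: [0.3, -0.7, -1.5]
opening: 0.646
finger_force: 55.4
shift [-0.0002  0.0001  0.0566] from [0.589  0.1284 0.1026] toolx [-0.994  -0.1097  0.003 ]
```

```bash

python3 -m inch '[[0.5,0,0,0.015,0],[0.5,0,0,0.03,0],[0.5,0,0,0.042,0],[0.5,0,0,0.05,0],[0.5,0,0,0.05,0]]'
python3 -m inch '[[0.5,0,0,0.002,0],[0.5,0,0,0.004,0],[0.5,0,0,0.0055,0],[0.5,0,0,0.0055,0],[0.5,0,0,0.0055,0]]'
```

```text
time: 27.47
eef_pos: [0.5891, 0.129, 0.0528]
tcp_rot: [-0.055, 0.998, -0.0, -0.001]
contact_force: [0.4, 0.5, -3.1]
opening: 0.646
finger_force: 55.4
time: 27.88
eef_pos: [0.59, 0.1294, 0.0487]
tcp_rot: [-0.056, 0.998, 0.0, 0.0]
contact_force: [-0.2, 1.0, -2.8]
opening: 0.642
finger_force: 55.4
```

```bash

python3 -m inch '[[0.5,0,0,0.001,0],[0.5,0,0,0.002,0],[0.5,0,0,0.0025,0],[0.5,0,0,0.003,0],[0.5,0,0,0.003,0]]'
python3 -m inch '[[0.5,0,0,0,0],[0.5,0,0,0.0005,0],[0.5,0,0,0.0005,0]]'
```

```text
time: 28.3
eef_pos: [0.5898, 0.1294, 0.0456]
tcp_rot: [-0.056, 0.998, 0.0, -0.0]
contact_force: [-0.7, -0.6, -0.4]
opening: 0.644
finger_force: 55.5
time: 28.55
eef_pos: [0.5899, 0.1294, 0.0456]
tcp_rot: [-0.056, 0.998, -0.0, -0.0]
contact_force: [-3.0, -1.4, 3.1]
opening: 0.645
finger_force: 55.5
```

The vertical force changed from -2.8 N to +3.1 N, so the bottle is on the bay floor. I'll release it and lift.

```bash

python3 -m inch '[[0.4,0,0,0,0],[0.3,0,0,0,0],[0.2,0,0,0,0],[0,0,0,0,0],[0,0,0,0,0]]'
python3 -m inch '[[0,0,0,-0.02,0],[0,0,0,-0.05,0],[0,0,0,-0.09,0],[0,0,0,-0.13,0],[0,0,0,-0.17,0]]'
python3 -m inch '[[0,0,0,-0.03,0],[0,0,0,-0.03,0],[0,0,0,-0.03,0]]'
python3 - <<'E'
from h import *
d=shot("wrist"); fit(d,(.589,.1285),.109,.035); go(.47,.15,.23)
E
```

```text
time: 28.97
eef_pos: [0.59, 0.1294, 0.0448]
tcp_rot: [-0.056, 0.998, -0.0, 0.0]
contact_force: [-0.2, -0.4, -0.3]
opening: 0.996
finger_force: 0.0
time: 29.38
eef_pos: [0.5894, 0.1293, 0.2162]
tcp_rot: [-0.056, 0.998, 0.0, -0.0]
contact_force: [0.7, 0.3, 0.7]
opening: 0.995
finger_force: 0.0
time: 29.63
eef_pos: [0.5912, 0.1295, 0.248]
tcp_rot: [-0.056, 0.998, -0.0, 0.003]
contact_force: [0.5, -0.2, -0.2]
opening: 1.001
finger_force: 0.0
fit [0.591  0.1288] diam mm 37.667301177978516 mean [0.5902 0.1288 0.109 ] 1305
shift [0.1169 0.0338 0.015 ] from [0.5899 0.1294 0.2451] toolx [-0.9938 -0.1113 -0.0012]
```

```bash

python3 -m inch '[[0,0.035,0.01,0,0],[0,0.07,0.02,0.01,0],[0,0.1,0.029,0.015,0],[0,0.117,0.034,0.015,0],[0,0.117,0.034,0.015,0]]'
python3 -m inch '[[0,0,0,0,0],[0,0,0,0,0]]'
python3 - <<'E'
from h import *
d=shot("wrist")
print([(round(r["score"],2),np.round(r["at"]),ray(d,r["at"],0)) for r in ctrl.tip_of("amber_bottle",d)[:2]])
Q=fit(d,(.44,.155),.085,.04); c=Q.mean(0); go(c[0],c[1],.035)
E
```

```text
time: 30.1
eef_pos: [0.4651, 0.1507, 0.226]
tcp_rot: [-0.057, 0.998, -0.0, -0.004]
contact_force: [0.3, 0.8, -0.1]
opening: 1.002
finger_force: 0.0
time: 30.27
eef_pos: [0.47, 0.1499, 0.2289]
tcp_rot: [-0.056, 0.998, -0.0, -0.001]
contact_force: [-0.0, -0.5, -0.5]
opening: 1.001
finger_force: 0.0
[(0.65, array([259., 140.]), array([0.4414, 0.1553, 0.    ]))]
fit [0.4417 0.1551] diam mm 32.839942932128906 mean [0.4412 0.1547 0.084 ] 1001
shift [0.0286 0.0082 0.1945] from [0.4706 0.1498 0.2294] toolx [-0.9938 -0.1107  0.0004]
```

```bash

python3 -m inch '[[0,0.0285,0.008,0.02,0],[0,0.0285,0.008,0.055,0],[0,0.0285,0.008,0.065,0],[0,0.0285,0.008,0.065,0],[0,0.0285,0.008,0.07,0]]'
python3 -m inch '[[0,0,0,0.03,0],[0,0,0,0.06,0],[0,0,0,0.09,0],[0,0,0,0.115,0],[0,0,0,0.12,0]]'
python3 -m inch '[[0,0,0,0,0],[0,0,0,0.003,0],[0,0,0,0.003,0]]'
python3 - <<'E'
from h import *
go(.4415,.155,.035)
E
```

```text
time: 30.78
eef_pos: [0.442, 0.1548, 0.1607]
tcp_rot: [-0.055, 0.998, 0.0, 0.001]
contact_force: [-0.2, -0.2, 1.1]
opening: 1.001
finger_force: 0.0
time: 31.2
eef_pos: [0.4393, 0.1544, 0.0371]
tcp_rot: [-0.055, 0.998, -0.0, -0.003]
contact_force: [-0.5, 0.1, 0.2]
opening: 1.005
finger_force: 0.0
time: 31.45
eef_pos: [0.4426, 0.1551, 0.0387]
tcp_rot: [-0.056, 0.998, 0.0, 0.002]
contact_force: [-1.5, -0.3, -0.3]
opening: 0.996
finger_force: 0.0
shift [0.0011 0.     0.0037] from [0.4426 0.1551 0.0387] toolx [-0.9938 -0.1112 -0.004 ]
```

```bash

python3 -m inch '[[0.2,0.001,0,0.001,0],[0.4,0.001,0,0.001,0],[0.6,0.001,0,0.001,0],[0.65,0.001,0,0.001,0],[0.65,0.001,0,0.001,0]]' 40
python3 -m inch '[[0.65,0,0,0,0],[0.65,0,0,0,0]]'
python3 -m inch '[[0.65,0,0,-0.03,0],[0.65,0,0,-0.06,0],[0.65,0,0,-0.09,0],[0.65,0,0,-0.12,-6],[0.65,0,0,-0.15,-6]]'
python3 -m inch '[[0.65,0,0,0,0],[0.65,0,0,0,0],[0.65,0,0,0,0]]'
python3 - <<'E'
from h import *
go(.455,.24,.19)
E
```

```text
time: 31.87
eef_pos: [0.4402, 0.1549, 0.0368]
tcp_rot: [-0.056, 0.998, 0.0, 0.001]
contact_force: [-1.1, 0.8, 4.1]
opening: 0.525
finger_force: 41.0
time: 32.03
eef_pos: [0.4403, 0.155, 0.0368]
tcp_rot: [-0.056, 0.998, 0.0, 0.001]
contact_force: [-0.7, -0.0, 6.0]
opening: 0.528
finger_force: 41.1
time: 32.45
eef_pos: [0.4386, 0.1547, 0.1863]
tcp_rot: [-0.11, 0.994, -0.0, -0.001]
contact_force: [0.9, 0.1, -1.2]
opening: 0.53
finger_force: 41.5
time: 32.7
eef_pos: [0.4385, 0.1547, 0.1845]
tcp_rot: [-0.108, 0.994, -0.0, -0.001]
contact_force: [-0.2, 0.1, -1.3]
opening: 0.525
finger_force: 41.6
shift [-0.0344  0.0798 -0.0056] from [0.4385 0.1547 0.1845] toolx [-0.9767 -0.2145  0.0022]
```

Held with the underside 0.0368 m below the TCP. I'll look at the black carrier on the way.

```bash

python3 -m inch '[[0.65,-0.015,0.035,0,0],[0.65,-0.03,0.07,0,0],[0.65,-0.034,0.08,0,0],[0.65,-0.034,0.08,0,0],[0.65,-0.034,0.08,0,0]]'
python3 -m inch '[[0.65,0,0,0,0],[0.65,0,0,0,0]]'
python3 - <<'E'
from h import *
d=shot("wrist"); save(d,"w8.png"); print(pose()[0])
print([(round(r["score"],2),np.round(r["at"]),ray(d,r["at"],0)) for r in ctrl.tip_of("black_carrier",d)[:1]])
carrier(d,(.537,.372),"black")
go(.537,.372,.16)
E
```

```text
time: 33.12
eef_pos: [0.4541, 0.2399, 0.1834]
tcp_rot: [-0.109, 0.994, -0.001, -0.002]
contact_force: [-0.2, 0.3, -3.0]
opening: 0.525
finger_force: 41.9
time: 33.28
eef_pos: [0.455, 0.2391, 0.1849]
tcp_rot: [-0.107, 0.994, -0.0, -0.001]
contact_force: [-0.5, 0.3, -1.5]
opening: 0.529
finger_force: 41.9
[0.4552 0.2391 0.1853]
[(0.71, array([351., 269.]), array([0.538 , 0.3708, 0.    ]))]
black 1183 rect mm ((504.0472412109375, 374.8875732421875), (81.3153305053711, 38.3419303894043), 72.8222427368164) corners [[474.0, 342.0], [510.0, 330.0], [534.0, 408.0], [498.0, 419.0]]
shift [-0.1081  0.1123  0.0254] from [0.4554 0.2393 0.1855] toolx [-0.977  -0.2133  0.0006]
```

View pics/w8.png

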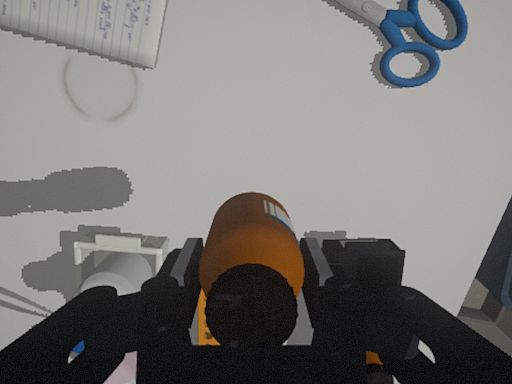

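The black bay is half hidden behind the right finger. The network puts it at (0.538,0.371), and the visible rim corner is near (403,240). I'll check it against the estimate.

```bash

python3 - <<'E'
from h import *
d=shot("wrist"); print(ray(d,(403,241),.036))
P=cloud(d); m=(P[...,2]>.031)&(P[...,2]<.042)&(P[...,0]>.51)&(P[...,0]<.55)&(P[...,1]>.385)&(P[...,1]<.43)
Q=P[m]; print(len(Q), Q.mean(0), np.polyfit(Q[:,0],Q[:,1],1))
c=np.array([.5375,.372]);a=np.radians(12.7);ex=np.array([np.cos(a),np.sin(a)]);ey=np.array([-ex[1],ex[0]])
print("expected corner",c-.037*ex+.037*ey,"wall mid",c+.035*ey, "slope",np.tan(a))
E
```

```text
[0.4828 0.3951 0.036 ]
145 [0.5204 0.4043 0.0346] [0.2309 0.2841]
expected corner [0.4933 0.4   ] wall mid [0.5298 0.4061] slope 0.2253597329968453
```

```bash

python3 -m inch '[[0.65,-0.027,0.028,0,0],[0.65,-0.054,0.056,0,0],[0.65,-0.08,0.084,0,0],[0.65,-0.1075,0.1123,0,0],[0.65,-0.1075,0.1123,0.02,0]]'
python3 -m inch '[[0.65,0,0,0.03,0],[0.65,0,0,0.06,0],[0.65,0,0,0.075,0],[0.65,0,0,0.075,0],[0.65,0,0,0.075,0]]'
python3 - <<'E'
from h import *
go(.5365,.372,.0418)
E
```

```text
time: 33.85
eef_pos: [0.5422, 0.3785, 0.1711]
tcp_rot: [-0.109, 0.994, 0.003, 0.006]
contact_force: [0.0, -0.7, -0.4]
opening: 0.53
finger_force: 42.0
time: 34.27
eef_pos: [0.5362, 0.3724, 0.0903]
tcp_rot: [-0.108, 0.994, -0.0, -0.001]
contact_force: [-0.0, -0.3, 0.3]
opening: 0.527
finger_force: 42.0
shift [-0.0003 -0.0004  0.0485] from [0.5362 0.3724 0.0903] toolx [-0.9768 -0.214   0.0017]
```

```bash

python3 -m inch '[[0.65,0,0,0.015,0],[0.65,0,0,0.028,0],[0.65,0,0,0.038,0],[0.65,0,0,0.043,0],[0.65,0,0,0.043,0]]'
python3 -m inch '[[0.65,0,0,0.002,0],[0.65,0,0,0.003,0],[0.65,0,0,0.003,0],[0.65,0,0,0.003,0]]'
```

```text
time: 34.68
eef_pos: [0.5352, 0.3723, 0.0457]
tcp_rot: [-0.108, 0.994, -0.001, -0.002]
contact_force: [-0.3, 0.5, -1.2]
opening: 0.525
finger_force: 42.0
time: 35.02
eef_pos: [0.5368, 0.3732, 0.0454]
tcp_rot: [-0.108, 0.994, 0.0, 0.0]
contact_force: [0.4, 0.1, -1.6]
opening: 0.526
finger_force: 42.0
```

```bash

python3 -m inch '[[0.65,0,0,0.001,0],[0.65,0,0,0.002,0],[0.65,0,0,0.003,0],[0.65,0,0,0.003,0],[0.65,0,0,0.003,0]]'
python3 -m inch '[[0.65,0,0,0.001,0],[0.65,0,0,0.001,0],[0.65,0,0,0.001,0]]'
```

```text
time: 35.43
eef_pos: [0.5365, 0.3731, 0.042]
tcp_rot: [-0.108, 0.994, 0.0, 0.0]
contact_force: [-0.4, 0.1, -1.9]
opening: 0.53
finger_force: 42.0
time: 35.68
eef_pos: [0.5367, 0.3731, 0.042]
tcp_rot: [-0.108, 0.994, -0.0, 0.0]
contact_force: [-2.4, -1.1, 5.4]
opening: 0.525
finger_force: 42.5
```

The bottle is on the floor (+5.4 N). I'll release, lift and check it.

```bash

python3 -m inch '[[0.5,0,0,0,0],[0.4,0,0,0,0],[0.2,0,0,0,0],[0,0,0,0,0],[0,0,0,0,0]]'
python3 -m inch '[[0,0,0,-0.02,0],[0,0,0,-0.05,0],[0,0,0,-0.09,0],[0,0,0,-0.13,0],[0,0,0,-0.17,0]]'
python3 -m inch '[[0,0,0,-0.03,0],[0,0,0,-0.03,0],[0,0,0,-0.03,0]]'
python3 - <<'E'
from h import *
d=shot("wrist"); save(d,"w9.png"); fit(d,(.5375,.372),.089,.035); print("filled"); fit(d,(.605,.388),.089,.03)
print([(round(r["score"],2),ray(d,r["at"],0)) for r in ctrl.tip_of("black_carrier",d)[:1]])
t=shot("top"); save(t,"top2.png")
for xy,z in [((.59,-.108),.06),((.546,-.387),.045),((.59,.129),.11),((.537,.372),.09)]: fit(t,xy,z,.04)
E
```

```text
time: 36.1
eef_pos: [0.5363, 0.3729, 0.0403]
tcp_rot: [-0.108, 0.994, -0.0, -0.0]
contact_force: [-0.3, 0.2, 0.2]
opening: 0.992
finger_force: 0.0
time: 36.52
eef_pos: [0.536, 0.3728, 0.2119]
tcp_rot: [-0.108, 0.994, -0.0, -0.0]
contact_force: [0.8, 0.5, 0.6]
opening: 1.003
finger_force: 0.0
time: 36.77
eef_pos: [0.5377, 0.3736, 0.2441]
tcp_rot: [-0.108, 0.994, 0.001, 0.003]
contact_force: [0.4, -0.5, -0.3]
opening: 1.002
finger_force: 0.0
fit [0.538  0.3731] diam mm 32.34744644165039 mean [0.5376 0.3729 0.089 ] 879
filled
fit [0.6052 0.3885] diam mm 32.92305374145508 mean [0.6045 0.3889 0.0888] 757
[]
fit [ 0.5906 -0.1087] diam mm 60.89080810546875 mean [ 0.5901 -0.1087  0.06  ] 268
fit [ 0.5458 -0.3873] diam mm 60.98279571533203 mean [ 0.5451 -0.3871  0.0455] 264
fit [0.5914 0.1294] diam mm 37.11299514770508 mean [0.5901 0.1285 0.1106] 112
fit [0.5381 0.3727] diam mm 33.00668716430664 mean [0.5375 0.3722 0.0904] 89
```

View pics/w9.png

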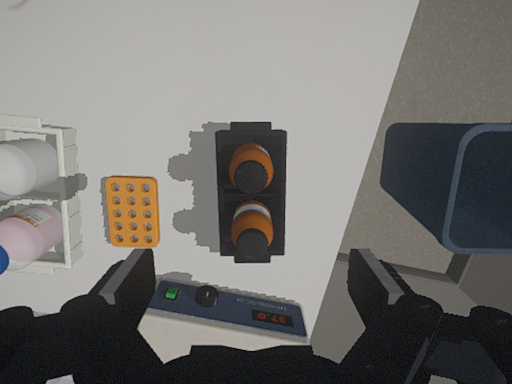

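View pics/top2.png

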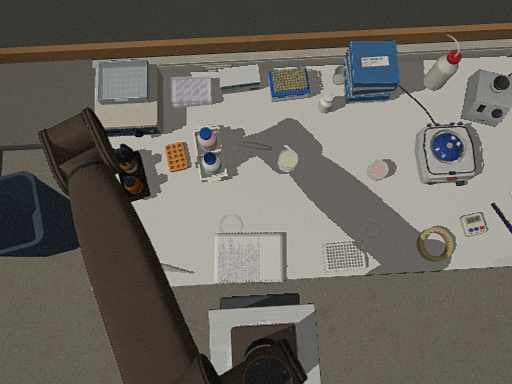

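The wrist view shows both amber bottles upright in the black carrier, the new one at (251,170). The top view shows the blue bottles side by side at (207,135) and (210,160), and the stacks at (288,160) and (377,170). No dishes or bottles are left loose, and the fitted heights and positions match the targets.

```bash
python3 -c "
from plant import ctrl; print(ctrl.sign_off())"
```

```text
the job is handed in; nothing more can be done
None
```

The job is handed in: both bottles stand in their carriers and all three dishes are on their stacks, each within about 3 mm of target in the last camera check; sign-off returned no verdict.

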